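Tip a machined plate over onto the inspection rest

ROBOT

A 6-joint arm with a two-finger parallel gripper is mounted at the origin on the work surface. World frame = base frame: x ahead of the robot, y to its left, z up, the work surface at z = 0. Lengths are in m, angles in degrees, forces in N, time in s.
With the tool pointing down it reaches from about 0.4 to 0.925 m from the base axis. Payload 3.4 kg.
Tool frame: the origin (TCP) lies on the centre line of the jaws, within the pads' length; the fingertips stand 19 mm ahead of it and the grasp point (between the pads) is the TCP (robot.tcp_to_tips is the distance from the TCP to the fingertips, in m); z points along the fingers, y is the line along which they close (so a half turn about z gives the same grasp; the last joint's range is limited). The gripper opens to 85 mm and grips with 20 to 120 N. Pads are 22 mm wide; open, the fingers measure 114 mm over their backs; the gripper's body (76 mm by 85 mm) begins 54 mm behind the grasp point. The pads swing forward as they close: fully open they stand 13 mm farther back than shut.
Start: joints at [-72.221, 17.578, 86.31, -0, 76.112, -4.211], TCP at [0.215, -0.533, 0.25] pointing down, gripper open.
Joint ranges: [-179.03, 179.03], [-60, 130.46], [8.19, 133.38], [-81.62, 261.62], [5.75, 156.47], [-153.77, 153.77]. Speed limits (degrees/s): [147.25, 147.25, 180, 180, 180, 180].

INTERFACE

Orientations are given as a 3x3 rotation matrix whose columns are the frame's x, y, z axes.
In Python, from cell import robot gives the robot as it stands.
- The arm moves only by the shell command python3 -m pendant 'ROWS' [FORCE]. ROWS is JSON, one flat list of numbers, 7 for each row, row after row: the opening, from -1 (shut) to 1 (fully open), then the shift along the tool's x, y, z in cm, then the turn, a rotation vector about the tool's x, y, z in units of 6 degrees (1.0 is 6 degrees). A call has 1 to 20 rows; each row is the pose to reach, as a shift and turn from the pose commanded when the call began, along the tool's axes at that moment; what a row does not reach only later rows make up. A row lasts 1/10 s, in which the tool goes at most 50 mm and 8.59 degrees, less where a joint would pass 70% of its speed; a pose out of reach is approached as far as the arm can. A call with a gripper value outside its range is refused whole. The fingers move at their own pace and stop on an object; FORCE is the grip in N (left out, the last holds). Time passes only in rows, so rows that repeat a pose let the fingers close. It gives the time, the measured TCP pose, the force, the opening and the grip force at its end, in the units of the state.
- robot.get_state(): the state, without advancing time (a new reading comes with each control period).
- robot.snapshot(name): name is "scene" or "side" or "wrist"; returns a dict with "img" (480x640x3 uint8, red, green, blue), "z_map" (480x640 float32, m along the optical axis (not along the pixel's ray), 0 where there is no reading), "intrinsics" (3x3 intrinsics, pixels), "dist_coeffs" ([k1, k2, p1, p2, k3] as OpenCV has them; the pictures are not rectified), "extrinsics" (4x4, takes a point from world to camera coordinates). Camera axes: x right, y down, z forward; pixel columns grow to the right and rows downward; lengths in m; the calibration is good to about 2 mm. A picture is of the moment at which its call begins.
- robot.job_done(): hands the job in; it is judged then, once.
The state is a dict: "time": time; "joint_pos": joint angles; "joint_vel": joint speeds; "joint_torque": joint torques, N m; "position": TCP position; "tcp_rot": TCP orientation; "ft_force": force on the tool from outside, world axes, zero at the start; "moment": the same for the moment, N m; "grip_width": opening from 0.0 (shut) to 1.0 (fully open); "grip_force": force on a finger pad.
Only numpy, scipy, OpenCV 4.12 (cv2) and the standard library are available. Lean on these libraries where they do the work, as an engineer would, in place of code of your own. Each camera call takes 0.05 s, during which the arm holds its last target. There are 200 camera calls.

TASK

The aluminium plate lies plain side up on the bed of the grey tip-over rest, one end sticking out over the bed's right-hand edge. Tip it right over, so that it ends up lying squarely against the sloping black back rest, lower edge in the groove and about in the middle of the rest's width, with its bored face showing, ready for inspection. Leave the plate alone there, and do not move the other things on the bench.

Things in the scene. Friction and masses are not known exactly. Their poses are not given: they have to be found in the camera images.
- rest: tip-over rest: grey metal stand 130 mm wide (its y), fixed to the bench. Origin: on the bench, on its middle line; x points to the robot's left (world +y, turned up to 26 degrees either way), z up. Its base covers x = -50 to 120 mm; at x below -50 mm (its right side, seen from the robot) is only bare bench, so the space under the plate's overhang is open.
- rest_bed (a point): middle of the right-hand edge of the rest's flat bed: rest frame x = -50, y = 0, z = 60 mm. The bed is level, 60 mm above the bench, from x = -50 to 10 mm; then comes a cross groove, 8 mm deep and open upward, from x = 10 to 26 mm.
- rest_groove (a point): middle of the groove's far foot: rest frame x = 26, y = 0, z = 52 mm. From here the black rubber back rest rises towards the rest's +x at 40 degrees above level, 120 mm long up the slope (top at about x = 118, z = 129 mm).
- plate: flat aluminium plate, 130 (x) x 100 (y) x 8 mm (z), 0.2 to 0.35 kg, loose. Origin: centre of its bored face (blind bores 4 mm deep: one 26 mm, four 12 mm), which is down at the start; the other face is plain. Starts level on the bed, z up, x along the rest's x within 6 degrees, within 12 mm of the middle line. Turned over on the back rest its z axis is 140 degrees from up.
- plate_end (a point): middle of the plate's overhanging end on its underside (plate frame x = -65, y = 0, z = 0), 60 mm above the bench, at the start 46 to 58 mm outside the bed's right-hand edge. Lifted here, the plate slides to the foot of the back rest, turns about its far end, stands in the groove when upright and, pushed past upright, falls onto the back rest.
- ring_gauge: plain steel ring gauge, 52 mm across, 22 mm high, bore 30 mm, lying on the robot's side of the rest (rest +y), about 113 mm from the rest's middle line; loose, leave alone. Origin: centre of its underside
- gauge_block: small upright steel gauge block 30 x 12 mm, 35 mm high, standing beyond the rest (rest -y), about 118 mm from the rest's middle line; loose, leave alone. Origin: centre of its underside
- bottle: white plastic bottle with red cap, 64 mm across, 170 mm high, upright, on the left of the bench; loose, leave alone. Origin: centre of its underside
- carton: white carton 70 x 150 mm, 40 mm high, on the right of the bench; loose, leave alone. Origin: centre of its underside
- cup: open steel cup, 68 mm across, 85 mm high, on the left of the bench; loose, leave alone. Origin: centre of its underside
- ball_stand: steel reference ball on a round foot, 64 mm across the foot, 85 mm high, on the left of the bench; loose, leave alone. Origin: centre of its underside
- jar: low white plastic jar, 60 mm across, 50 mm high, on the right of the bench; loose, leave alone. Origin: centre of its underside
Things that resemble listed ones, but are neither listed nor needed, are in the scene too. Leave any brown or pink look-alike of the rest alone.

How it is judged (in metres and radians):
At the end, for the whole second after the job is handed in: Plate at rest and released on the back rest, bored face up: z axis 132 to 148 degrees from up, origin at x = 55 to 90 mm and within 30 mm of the middle line in the rest frame, lower edge parallel to the groove within about 10 degrees, supported by the rest (angle between plate's own z axis and vertical between 2.3 and 2.58 rad and x of plate in the frame of rest between 0.055 and 0.09 m and y of plate in the frame of rest between -0.03 and 0.03 m and contact force between plate and rest above 0.5 N and linear speed of plate below 0.02 m/s and angular speed of plate below 0.1 rad/s and angle between the x axis of plate and the y axis of rest, either way round above 1.4 rad); the robot touches nothing.
It fails at once if one of the other loose things on the bench is shifted or knocked over (moved more than 15 mm) (distance of any of ring_gauge, gauge_block, bottle, carton, cup, ball_stand, jar from where it was at the start of the episode above 0.015 m).
It also fails if it takes over 35 s, if anything falls off the work surface, if the arm or the gripper's body presses on something with over 40 N, if the wrist force passes 120 N, or if a joint passes its speed limit or range.

## Working session

There is one attempt and no reset: what is moved stays moved. The work goes in short steps, Python scripts to look and compute and a shell command to move; the robot and the scene stay as the last step left them, time stands still between calls to the robot, and variables do not carry over. Pictures are saved under pics/ and viewed, at most 10 in all, crops included, and the job is handed in when it is done.

```bash
ls; mkdir -p pics
cat > h.py <<'E'
import numpy as np, cv2
from cell import robot
def snap(n):
    s=robot.snapshot(n); np.savez('pics/'+n+'.npz',**s); return s
def load(n): return dict(np.load('pics/'+n+'.npz'))
def cast(s,uv,z):
    uv=np.asarray(uv,float).reshape(-1,1,2)
    p=cv2.undistortPoints(uv,s['intrinsics'],s['dist_coeffs']).reshape(-1,2)
    R=s['extrinsics'][:3,:3];t=s['extrinsics'][:3,3];c=-R.T@t
    d=np.c_[p,np.ones(len(p))]@R
    return c+d*((z-c[2])/d[:,2])[:,None]
def cloud(s):
    h,w=s['z_map'].shape
    u,v=np.meshgrid(np.arange(w),np.arange(h))
    p=cv2.undistortPoints(np.c_[u.ravel(),v.ravel()].astype(float).reshape(-1,1,2),s['intrinsics'],s['dist_coeffs']).reshape(-1,2)
    Z=s['z_map'].ravel()
    P=np.c_[p*Z[:,None],Z]
    R=s['extrinsics'][:3,:3];t=s['extrinsics'][:3,3]
    P=(P-t)@R; P[Z==0]=np.nan
    return P.reshape(h,w,3)
def proj(s,P):
    R=s['extrinsics'][:3,:3];t=s['extrinsics'][:3,3]
    return cv2.projectPoints(np.asarray(P,float).reshape(-1,1,3),cv2.Rodrigues(R)[0],t,s['intrinsics'],s['dist_coeffs'])[0].reshape(-1,2)
E
python3 - <<'E'
from h import *
for n in ("scene","side"):
    s=snap(n); cv2.imwrite(f'pics/{n}0.png',s['img'][...,::-1])
    R=s['extrinsics'][:3,:3];print(n,-R.T@s['extrinsics'][:3,3],R[2])
print(robot.get_state())
E
```

```text
pics
scene [1.31259975 0.14969564 0.80632324] [-0.74433091 -0.13396648 -0.65423579]
side [0.31033459 0.69096792 0.88200568] [ 0.17821118 -0.63958418 -0.74777861]
{'time': 0.1, 'joint_pos': array([-7.22198770e+01,  1.76191124e+01,  8.63747326e+01,  2.22719802e-03,
        7.61124106e+01, -4.21057925e+00]), 'joint_vel': array([ 0.0030026 , -0.0571442 , -0.2132521 , -0.00033915, -0.03593563,
       -0.05658554]), 'joint_torque': array([ 6.11345376e-05, -4.58527315e+01, -2.52607584e+01, -2.11413058e-04,
        5.60899542e-03, -2.22962747e-06]), 'position': array([ 0.21512961, -0.53261097,  0.24947276]), 'tcp_rot': array([[ 9.27248185e-01,  3.74446955e-01, -5.30369097e-04],
       [ 3.74447290e-01, -9.27246498e-01,  1.77745295e-03],
       [ 1.73778958e-04, -1.84673530e-03, -9.99998280e-01]]), 'ft_force': array([ 0.19755734, -0.5304409 ,  0.24978557]), 'moment': array([-0.01400165,  0.05781368, -0.0080397 ]), 'grip_force': 0.0, 'grip_width': 1.000155484122252}
```

View pics/scene0.png

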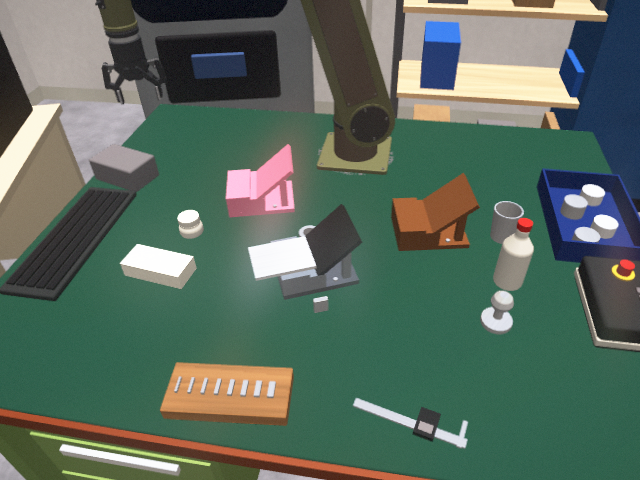

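View pics/side0.png

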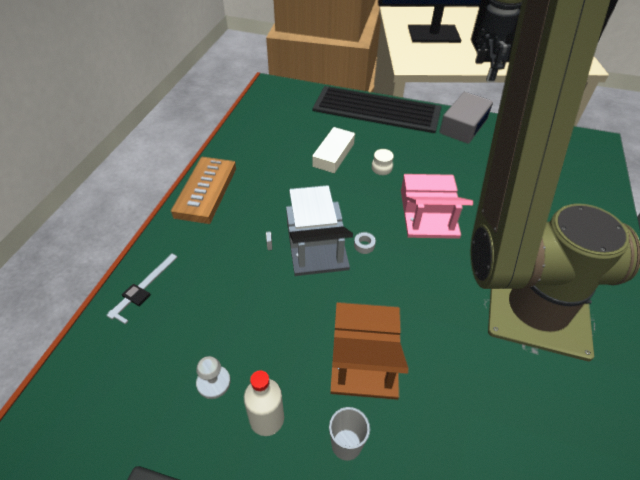

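The scene view shows the white plate at about (282,257) and the black back rest at (335,240). The ring gauge is near (307,232), the block at (321,304), the carton at (158,266) and the jar at (190,224). In the side view the plate is at about (314,207) and the back rest at (320,234). Next I'll measure the plate corners in both views and the rest from depth.

```bash
cat > m1.py <<'E'
from h import *
def tri(a,b,ua,ub):
    def Pn(s,u): return cv2.undistortPoints(np.array(u,float).reshape(-1,1,2),s['intrinsics'],s['dist_coeffs']).reshape(-1,2).T
    X=cv2.triangulatePoints(a['extrinsics'][:3],b['extrinsics'][:3],Pn(a,ua),Pn(b,ub)); return (X[:3]/X[3]).T
S={n:load(n) for n in('scene','side')}
seed={'scene':(282,257),'side':(314,207)}
Q={}
for n,s in S.items():
    hsv=cv2.cvtColor(s['img'],cv2.COLOR_RGB2HSV)
    print(n,hsv[seed[n][1],seed[n][0]])
    m=((hsv[...,2]>175)&(hsv[...,1]<40)).astype(np.uint8)
    k,l=cv2.connectedComponents(m,connectivity=4); m=(l==l[seed[n][1],seed[n][0]]).astype(np.uint8)
    c=max(cv2.findContours(m,0,cv2.CHAIN_APPROX_NONE)[0],key=cv2.contourArea)
    q=cv2.approxPolyDP(c,8,True)[:,0]
    print(n,m.sum(),q.tolist()); 
    P=cast(s,q,.068); print(P.round(4).tolist(),np.linalg.norm(P-np.roll(P,-1,0),axis=1).round(4))
    C=cloud(s); p=C[m>0]; p=p[~np.isnan(p[:,0])]; print('depth z',np.percentile(p[:,2],[5,50,95]).round(4),'center',p.mean(0).round(4))
    # black rest
    ctr=p.mean(0)
    near=np.linalg.norm(C[...,:2]-ctr[:2],axis=2)<.22
    bk=near&(hsv[...,2]<60)&(C[...,2]>.06)
    b=C[bk]; 
    if len(b)>50:
        for _ in range(3):
            o=np.median(b,0);U=np.linalg.svd(b-b.mean(0))[2][2];U*=np.sign(U[2]);d=(b-b.mean(0))@U;b=b[abs(d)<.006]
        print('black n',len(b),U.round(3),'tilt',np.degrees(np.arccos(U[2])),'uphill az from +y',np.degrees(np.arctan2(U[0],-U[1])) ,b.mean(0).round(4),b.min(0).round(3),b.max(0).round(3))
E
python3 m1.py
python3 - <<'E'
from h import *
a=load('scene')['img'][190:310,220:380];b=load('side')['img'][170:290,240:400]
v=np.hstack([cv2.resize(x,(400,300),interpolation=cv2.INTER_CUBIC) for x in(a,b)])
cv2.imwrite('pics/crop1.png',v[...,::-1])
E
```

```text
scene [120   1 253]
scene 2047 [[314, 226], [248, 247], [255, 277], [314, 266], [302, 232]]
[[0.4409, -0.0421, 0.068], [0.5337, -0.1735, 0.068], [0.6216, -0.1325, 0.068], [0.5713, -0.0174, 0.068], [0.466, -0.0653, 0.068]] [0.1609 0.0969 0.1256 0.1157 0.0342]
depth z [0.0573 0.0677 0.0699] center [ 0.5454 -0.0946  0.0651]
black n 204 [ 0.295 -0.567  0.769] tilt 39.73371058915068 uphill az from +y 27.47320779080522 [0.4949 0.0204 0.103 ] [ 0.427 -0.009  0.06 ] [0.58  0.074 0.13 ]
side [ 99   7 249]
side 1686 [[328, 186], [290, 189], [290, 222], [340, 224]]
[[0.5339, -0.1721, 0.068], [0.6228, -0.1324, 0.068], [0.5855, -0.024, 0.068], [0.4704, -0.053, 0.068]] [0.0973 0.1147 0.1187 0.135 ]
depth z [0.0602 0.068  0.0707] center [ 0.5506 -0.0915  0.0665]
black n 636 [ 0.262 -0.554  0.79 ] tilt 37.782454920450384 uphill az from +y 25.28926068143249 [0.4966 0.0261 0.1071] [ 0.426 -0.051  0.06 ] [0.578 0.079 0.133]
```

View pics/crop1.png

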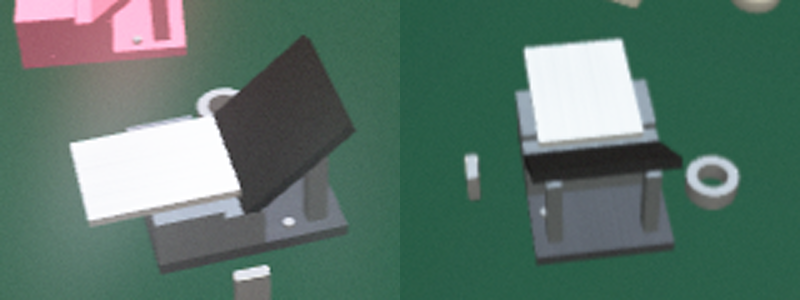

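The crop shows the plate corners in the scene view at (248,247), (305,237), (316,266) and (256,277). The top edge of the back rest runs from (342,205) to (361,241). The end corners agree between the two views to within 2 mm. Next I'll fix the rest's middle line and where the obstacles are.

```bash
cat > m2.py <<'E'
from h import *
from m1 import tri
a,b=load('scene'),load('side')
print('tri plate',tri(a,b,[(248,247),(305.2,236.8),(316,266),(255.5,276.5)],[(328.8,185.8),(336.6,223.2),(295.2,227)and(336.6,223.2),(290,190.8)]).round(4).tolist())
T=cast(a,[(342,204.8),(361.2,241.2)],.129);print('top edge',T.round(4).tolist(),np.linalg.norm(T[1]-T[0]))
T2=tri(a,b,[(342,204.8),(361.2,241.2)],[(240+681/2.5,170+160/2.5),(240+527/2.5,170+179/2.5)]);print('top tri',T2.round(4).tolist())
F=cast(a,[(220+98,190+210/2.5)],.052);print('foot far corner',F.round(4))
# base corners on bench, scene & side
print('base', cast(a,[(220+162/2.5,190+271/2.5),(220+347/2.5,190+233/2.5)],0.0).round(4).tolist(), cast(b,[(240+538/2.5,170+262/2.5),(240+673/2.5,170+248/2.5)],0.0).round(4).tolist())
yaw=np.radians(25); ex=np.array([-np.sin(yaw),np.cos(yaw)]);ey=np.array([-np.cos(yaw),-np.sin(yaw)])
O=T[:,:2].mean(0)-ex*.118; print('rest O est',O)
for n,s,uv,z in [('ring',b,(365,241),.022),('block',b,(268.5,234),.035),('carton',a,(158,266),.02),('carton',b,(334,150),.02),('jar',b,(383,158),.04),('cartonTop',b,[(343,129),(356,136),(329,163),(314,155)],.04),('pink',b,[(404,178),(456,178),(459,235),(411,235)],.02)]:
    P=cast(s,uv,z)[:,:2]; print(n,P.round(3).tolist(),'rest',np.c_[(P-O)@ex,(P-O)@ey].round(3).tolist())
E
python3 m2.py | grep -v -e depth -e black
```

```text
scene [120   1 253]
scene 2047 [[314, 226], [248, 247], [255, 277], [314, 266], [302, 232]]
[[0.4409, -0.0421, 0.068], [0.5337, -0.1735, 0.068], [0.6216, -0.1325, 0.068], [0.5713, -0.0174, 0.068], [0.466, -0.0653, 0.068]] [0.1609 0.0969 0.1256 0.1157 0.0342]
side [ 99   7 249]
side 1686 [[328, 186], [290, 189], [290, 222], [340, 224]]
[[0.5339, -0.1721, 0.068], [0.6228, -0.1324, 0.068], [0.5855, -0.024, 0.068], [0.4704, -0.053, 0.068]] [0.0973 0.1147 0.1187 0.135 ]
tri plate [[0.5325, -0.1741, 0.067], [0.4792, -0.0552, 0.0659], [0.4976, -0.05, 0.0271], [0.6208, -0.1303, 0.0668]]
top edge [[0.4308, 0.0219, 0.129], [0.5468, 0.0785, 0.129]] 0.12911042953331375
top tri [[0.1218, -0.0763, 0.0033], [0.2693, -0.0079, 0.0017]]
foot far corner [[ 0.5779 -0.0081  0.052 ]]
base [[0.6111, -0.0767, 0.0], [0.5422, 0.0761, 0.0]] [[0.184, -0.0382, -0.0], [0.0636, -0.0928, 0.0]]
rest O est [ 0.53869729 -0.05671378]
ring [[0.407, -0.059]] rest [[0.054, 0.12]]
block [[0.633, -0.0]] rest [[0.011, -0.11]]
carton [[0.576, -0.38]] rest [[-0.309, 0.103]]
carton [[0.573, -0.377]] rest [[-0.305, 0.105]]
jar [[0.426, -0.36]] rest [[-0.227, 0.23]]
cartonTop [[0.568, -0.457], [0.522, -0.435], [0.565, -0.293], [0.615, -0.314]] rest [[-0.375, 0.143], [-0.336, 0.175], [-0.225, 0.076], [-0.265, 0.04]]
pink [[0.356, -0.317], [0.219, -0.36], [0.19, -0.148], [0.303, -0.113]] rest [[-0.159, 0.276], [-0.139, 0.418], [0.064, 0.354], [0.048, 0.237]]
```

```bash
cat > t.py <<'E'
# usage: t.py dx(mm, rest x rel. to O) lat(mm, rest y) z(mm) pitch(deg, tool z below horizontal towards +rest x)
import sys
from h import *
from scipy.spatial.transform import Rotation as Ro
YAW=np.radians(25.5); O=np.array([.535,-.058,0])
ex=np.array([-np.sin(YAW),np.cos(YAW),0]);ey=np.array([-np.cos(YAW),-np.sin(YAW),0]);ez=np.array([0,0,1.])
def where(s):
    p=s['position']-O; R=s['tcp_rot']; zt=R[:,2]
    return np.round(np.r_[[p@ex*1e3,p@ey*1e3,p[2]*1e3],np.degrees(np.arctan2(-zt[2],zt@ex)),np.degrees(np.arcsin(np.clip(R[:,0]@ex,-1,1)))],1)
if __name__=='__main__':
    s=robot.get_state(); print('now x,y,z,pitch,yawerr',where(s),'F',s['ft_force'].round(1),'t',s['time'],'j',s['joint_pos'].round(0),'grip',round(s['grip_width']*85,1),s['grip_force'])
    a=list(map(float,sys.argv[1:]))
    for k in range(0,len(a),4):
        x,y,z,th=a[k:k+4]; th=np.radians(th)
        T=O+ex*x/1e3+ey*y/1e3+ez*z/1e3
        zt=np.cos(th)*ex-np.sin(th)*ez; xt=-ey; R=np.c_[xt,np.cross(zt,xt),zt]
        R0=s['tcp_rot']; print('target',T.round(3),'shift cm',(R0.T@(T-s['position'])*100).round(2),'turn',(np.degrees(Ro.from_matrix(R0.T@R).as_rotvec())/6).round(3))
E
python3 - <<'E'
from t import *
e=np.array([.578,-.153,0])-O; print('end',e@ex*1e3,e@ey*1e3)
E
python3 t.py -200 0 200 35
```

```text
end -104.25757917599341 2.0873869697440983
now x,y,z,pitch,yawerr [-290.7  493.   249.5   89.9   -3.5] F [ 0.2 -0.5  0.2] t 0.1 j [-72.  18.  86.   0.  76.  -4.] grip 85.0 0.0
target [ 0.621 -0.239  0.2  ] shift cm [ 48.66 -12.06   4.98] turn [ 9.146 -0.283 -0.538]
```

```bash
python3 -m pendant '[0.18,48.7,-12.1,5.0,9.15,-0.28,-0.54, 0.18,48.7,-12.1,5.0,9.15,-0.28,-0.54, 0.18,48.7,-12.1,5.0,9.15,-0.28,-0.54, 0.18,48.7,-12.1,5.0,9.15,-0.28,-0.54, 0.18,48.7,-12.1,5.0,9.15,-0.28,-0.54, 0.18,48.7,-12.1,5.0,9.15,-0.28,-0.54, 0.18,48.7,-12.1,5.0,9.15,-0.28,-0.54, 0.18,48.7,-12.1,5.0,9.15,-0.28,-0.54, 0.18,48.7,-12.1,5.0,9.15,-0.28,-0.54, 0.18,48.7,-12.1,5.0,9.15,-0.28,-0.54, 0.18,48.7,-12.1,5.0,9.15,-0.28,-0.54, 0.18,48.7,-12.1,5.0,9.15,-0.28,-0.54, 0.18,48.7,-12.1,5.0,9.15,-0.28,-0.54, 0.18,48.7,-12.1,5.0,9.15,-0.28,-0.54]' 80; python3 t.py -148 2 110 35
```

```text
time: 1.5
position: [0.6205, -0.24, 0.2005]
tcp_rot: [[0.903, 0.246, -0.351], [0.429, -0.519, 0.739], [-0.001, -0.818, -0.575]]
ft_force: [-0.0, -0.7, 1.0]
grip_width: 0.592
grip_force: 0.0
now x,y,z,pitch,yawerr [-2.011e+02  1.200e+00  2.005e+02  3.510e+01 -1.000e-01] F [-0.  -0.7  1. ] t 1.5 j [-37.  52.  49.  29. 127.  35.] grip 50.3 0.0
target [ 0.597 -0.192  0.11 ] shift cm [-0.08  4.35  9.55] turn [ 0.013 -0.012 -0.015]
```

```bash
python3 -m pendant '[0.18,0,4.35,9.55,0,0,0, 0.18,0,4.35,9.55,0,0,0, 0.18,0,4.35,9.55,0,0,0, 0.18,0,4.35,9.55,0,0,0, 0.18,0,4.35,9.55,0,0,0]'
python3 - <<'E'
from t import *
w=snap('wrist'); sc=snap('scene')
C=cloud(w); D=C-O; x,y,z=D@ex*1e3,D@ey*1e3,C[...,2]*1e3
m=(z>63)&(z<74)&(x<20)&(x>-130)&(abs(y)<75)
print('plate pts',m.sum(),'xmin',np.percentile(x[m],[1,5]),'y',np.percentile(y[m],[1,99]),'z',np.percentile(z[m],[5,50,95]))
print(where(robot.get_state()),proj(w,[O+ex*-.104+ez*.068]))
a=w['img'];b=cv2.resize(sc['img'][150:330,160:400],(640,480))
cv2.imwrite('pics/w1.png',cv2.resize(np.hstack([a,b]),(800,300))[...,::-1])
E
python3 t.py -83 2 63 35
```

```text
time: 2.0
position: [0.5994, -0.1925, 0.1114]
tcp_rot: [[0.903, 0.249, -0.35], [0.429, -0.52, 0.738], [0.002, -0.817, -0.577]]
ft_force: [0.7, -0.1, 0.3]
grip_width: 0.589
grip_force: 0.0
plate pts 21139 xmin [-106.0610371  -105.40809486] y [-49.95521209  48.69059185] z [65.78655425 68.66697221 69.24268203]
[-1.494e+02 -6.000e-01  1.116e+02  3.530e+01 -1.000e-01] [[346.05998369 263.75336263]]
now x,y,z,pitch,yawerr [-1.494e+02 -6.000e-01  1.116e+02  3.530e+01 -1.000e-01] F [0.5 0.1 0.1] t 2.1 j [-35.  53.  61.  26. 114.  30.] grip 50.5 0.0
target [ 0.569 -0.134  0.063] shift cm [-0.28  0.13  8.23] turn [ 0.052 -0.024  0.014]
```

View pics/w1.png

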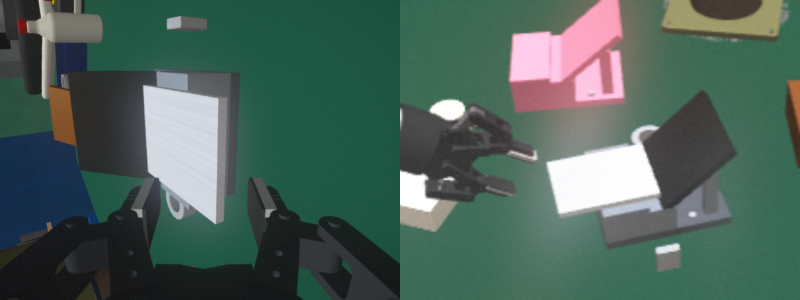

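The wrist view confirms it: the plate end face, at about (220,150), is between the fingers at x = 145 and 265. Depth gives the plate top at 68.5 mm, the end at x = -106 and lateral offset about 0. Advancing under the end now.

```bash
python3 -m pendant '[0.18,0,0.1,4,0,0,0, 0.18,0,0.2,6,0,0,0, 0.18,0,0.25,8.05,0,0,0, 0.18,0,0.25,8.05,0,0,0, 0.18,0,0.25,8.05,0,0,0]'
python3 t.py -85 -1 80 35  -80 -1 105 35 -69 -1 128 35
```

```text
time: 2.6
position: [0.572, -0.1335, 0.0625]
tcp_rot: [[0.903, 0.249, -0.351], [0.43, -0.52, 0.738], [0.002, -0.817, -0.576]]
ft_force: [0.3, 0.4, -0.0]
grip_width: 0.588
grip_force: 0.0
now x,y,z,pitch,yawerr [-84.   -0.9  62.5  35.2  -0. ] F [ 0.3  0.4 -0. ] t 2.6 j [-33.  52.  71.  27. 105.  27.] grip 50.0 0.0
target [ 0.572 -0.134  0.08 ] shift cm [ 0.01 -1.37 -1.09] turn [ 0.033 -0.009  0.011]
target [ 0.57  -0.13   0.105] shift cm [ 0.02 -3.7  -2.12] turn [ 0.033 -0.009  0.011]
target [ 0.566 -0.12   0.128] shift cm [ 0.02 -6.22 -2.55] turn [ 0.033 -0.009  0.011]
```

```bash
python3 -m pendant '[0.18,0,-0.9,-0.6,0,0,0, 0.18,0,-1.8,-1.25,0,0,0, 0.18,0,-2.6,-1.5,0,0,0, 0.18,0,-3.4,-1.7,0,0,0, 0.18,0,-4.1,-1.9,0,0,0, 0.18,0,-4.7,-2.15,0,0,0, 0.18,0,-5.3,-2.4,0,0,0, 0.18,0,-5.9,-2.6,0,0,0, 0.18,0,-5.9,-2.6,0,0,0]'
cat > v.py <<'E'
import sys
from t import *
V={n:snap(n) for n in('scene','side')}
print(where(robot.get_state()))
# plate points from depth: bright, near the rest middle, in rest frame
for n,s in V.items():
    hsv=cv2.cvtColor(s['img'],cv2.COLOR_RGB2HSV); C=cloud(s); D=C-O; x,y,z=D@ex*1e3,D@ey*1e3,C[...,2]*1e3
    m=(hsv[...,2]>110)&(hsv[...,1]<60)&(x>-150)&(x<140)&(abs(y)<75)&(z>66)
    b=np.c_[x[m],y[m],z[m]]
    if len(b)>100:
        for _ in range(4):
            c=np.median(b,0) if _==0 else b.mean(0); U=np.linalg.svd(b-b.mean(0),full_matrices=False)[2][2];U*=np.sign(U[0]) ; d=(b-b.mean(0))@U; b=b[abs(d-np.median(d))<5]
        print(n,len(b),'n',U.round(3),'angle',np.degrees(np.arctan2(U[0],U[2])).round(1),'min',np.percentile(b,1,axis=0).round(0),'max',np.percentile(b,99,axis=0).round(0))
f=lambda i:cv2.resize(i,(400,300))
a=V['scene']['img'][150:330,200:440];b=V['side']['img'][110:290,220:460]
cv2.imwrite('pics/'+sys.argv[1]+'.png',np.hstack([f(a),f(b)])[...,::-1])
E
python3 v.py v1
```

```text
time: 3.5
position: [0.5654, -0.1207, 0.1256]
tcp_rot: [[0.902, 0.248, -0.352], [0.431, -0.518, 0.739], [0.001, -0.818, -0.575]]
ft_force: [1.1, -0.0, -1.6]
grip_width: 0.587
grip_force: 0.6
[-70.1  -0.4 124.7  35.1   0. ]
scene 357 n [ 0.498 -0.015  0.867] angle 29.8 min [-42. -50.  76.] max [-11.  50.  97.]
side 1549 n [0.438 0.005 0.899] angle 26.0 min [-84. -49.  66.] max [ 18.  50. 117.]
```

View pics/v1.png

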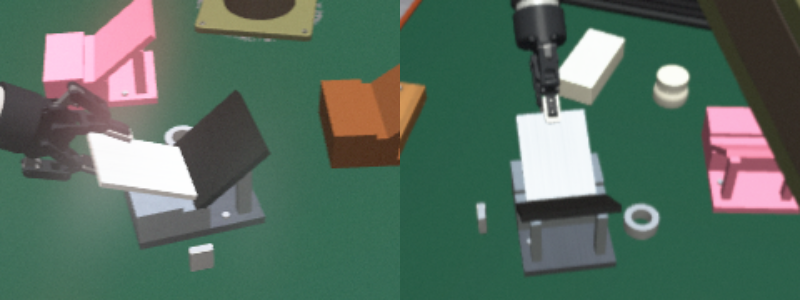

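Both views show the plate end resting on the lower finger with the plate tilted about 26° and still square. I'll lift to 35° while narrowing the jaws, then grip.

```bash
python3 -m pendant '[0.0,0,-0.8,-0.2,0,0,0, -0.2,0,-1.3,-0.4,0,0,0, -0.43,0,-1.5,-0.7,0,0,0, -0.43,0,-1.5,-0.9,0,0,0, -0.43,0,-1.5,-1.0,0,0,0, -0.6,0,-1.1,-1.0,0,0,0, -0.8,0,-0.8,-1.0,0,0,0, -1,0,-0.8,-1.0,0,0,0, -1,0,-0.8,-1.0,0,0,0, -1,0,-0.8,-1.0,0,0,0, -1,0,-0.8,-1.0,0,0,0]' 80
python3 v.py v2; python3 t.py -62 0 180 35
```

```text
time: 4.7
position: [0.5669, -0.1241, 0.1368]
tcp_rot: [[0.902, 0.247, -0.353], [0.431, -0.518, 0.739], [-0.0, -0.819, -0.574]]
ft_force: [0.9, 0.4, -2.2]
grip_width: 0.072
grip_force: 79.1
[-73.4  -0.3 136.9  35.1   0. ]
scene 1093 n [ 0.619 -0.023  0.785] angle 38.3 min [-79. -50.  69.] max [ 24.  50. 153.]
side 2091 n [ 0.596 -0.003  0.803] angle 36.6 min [-70. -49.  67.] max [ 30.  49. 140.]
now x,y,z,pitch,yawerr [-73.4  -0.3 136.9  35.1   0. ] F [ 0.3  0.6 -2.1] t 4.8 j [-32.  47.  71.  28. 110.  30.] grip 6.0 79.11093802453252
target [ 0.562 -0.114  0.18 ] shift cm [-0.03 -4.18 -1.54] turn [ 0.011  0.003 -0.   ]
```

View pics/v2.png

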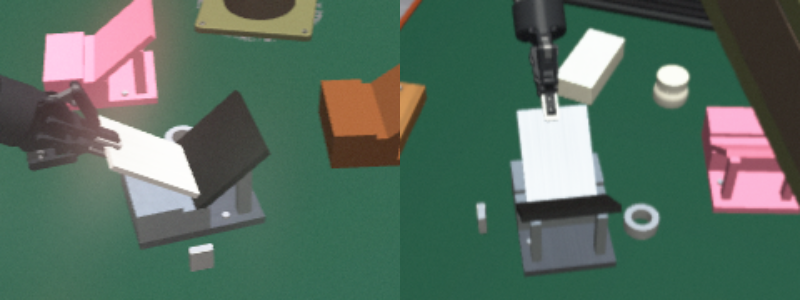

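The plate is gripped at about 36° and square, with the far end about 127 mm from the TCP. Now lifting it clear and turning it to upright.

```bash
python3 t.py -80 0 173 35  -58 0 187 49  -35 0 200 62  -12 0 214 76 10 0 227 90
```

```text
now x,y,z,pitch,yawerr [-73.4  -0.3 136.9  35.1   0. ] F [ 0.3  0.6 -2.1] t 4.8 j [-32.  47.  71.  28. 110.  30.] grip 6.0 79.11093802453252
target [ 0.569 -0.13   0.173] shift cm [-0.04 -2.57 -2.61] turn [ 0.011  0.003 -0.   ]
target [ 0.56  -0.11   0.187] shift cm [-0.03 -4.98 -1.61] turn [-2.323  0.003  0.   ]
target [ 0.55 -0.09  0.2 ] shift cm [-0.03 -7.37 -0.48] turn [-4.489e+00  3.000e-03  0.000e+00]
target [ 0.54  -0.069  0.214] shift cm [-0.03 -9.84  0.6 ] turn [-6.823e+00  2.000e-03  1.000e-03]
target [ 0.531 -0.049  0.227] shift cm [ -0.03 -12.16   1.65] turn [-9.156e+00  2.000e-03  1.000e-03]
```

```bash
python3 -m pendant '[-1,0,-1.2,-1.2,0,0,0, -1,0,-2.6,-2.6,0,0,0, -1,0,-3.8,-2.1,-1.15,0,0, -1,0,-5.0,-1.6,-2.3,0,0, -1,0,-6.2,-1.0,-3.4,0,0, -1,0,-7.4,-0.5,-4.5,0,0, -1,0,-8.6,0.05,-5.65,0,0, -1,0,-9.8,0.6,-6.8,0,0, -1,0,-11,1.1,-8.0,0,0, -1,0,-12.2,1.65,-9.15,0,0, -1,0,-12.2,1.65,-9.15,0,0, -1,0,-12.2,1.65,-9.15,0,0]'
python3 v.py v3; python3 t.py 36 0 219 102  62 0 207 114 88 0 194 125 93 0 161 125
```

```text
time: 6.0
position: [0.5301, -0.0474, 0.2289]
tcp_rot: [[0.902, 0.432, 0.0], [0.432, -0.902, 0.002], [0.001, -0.001, -1.0]]
ft_force: [0.3, -0.5, -3.4]
grip_width: 0.072
grip_force: 78.9
[  9.6  -0.3 227.7  89.9  -0. ]
scene 637 n [ 0.999  0.02  -0.043] angle 92.4 min [  6. -51.  99.] max [ 20.  48. 387.]
side 1695 n [ 1.     0.001 -0.027] angle 91.5 min [ 10. -49. 100.] max [ 17.  49. 228.]
now x,y,z,pitch,yawerr [  9.6  -0.3 227.7  89.9  -0. ] F [-0.4 -0.1 -2. ] t 6.1 j [-10.  15.  93.   0.  72.  55.] grip 6.5 78.8662326335907
target [ 0.52  -0.026  0.219] shift cm [-0.03 -2.64  0.87] turn [-2.014e+00  1.000e-03 -8.000e-03]
target [ 0.508 -0.002  0.207] shift cm [-0.03 -5.24  2.08] turn [-4.014e+00  2.000e-03 -8.000e-03]
target [0.497 0.021 0.194] shift cm [-0.04 -7.84  3.38] turn [-5.847e+00  3.000e-03 -8.000e-03]
target [0.495 0.026 0.161] shift cm [-0.04 -8.33  6.68] turn [-5.847e+00  3.000e-03 -8.000e-03]
```

View pics/v3.png

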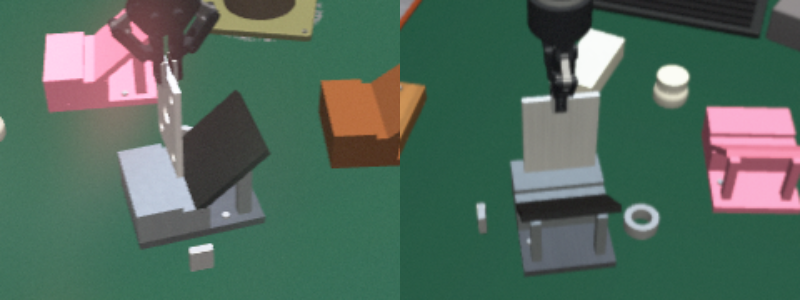

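The plate hangs upright and square, with its lower edge at z = 100 mm (127 mm below the TCP, as predicted). Continuing to 125°, then down to the groove.

```bash
python3 -m pendant '[-1,0,-1.3,0.4,-1,0,0, -1,0,-2.6,0.9,-2,0,0, -1,0,-3.9,1.5,-3,0,0, -1,0,-5.2,2.1,-4,0,0, -1,0,-6.5,2.7,-4.9,0,0, -1,0,-7.8,3.4,-5.85,0,0, -1,0,-7.8,3.4,-5.85,0,0, -1,0,-7.9,4.2,-5.85,0,0, -1,0,-8.1,5.0,-5.85,0,0, -1,0,-8.2,5.7,-5.85,0,0, -1,0,-8.2,5.7,-5.85,0,0, -1,0,-8.2,5.7,-5.85,0,0]'
python3 v.py v4; python3 t.py 93 0 161 125
```

```text
time: 7.3
position: [0.4959, 0.0242, 0.1704]
tcp_rot: [[0.903, 0.351, 0.246], [0.429, -0.739, -0.519], [-0.0, 0.575, -0.818]]
ft_force: [0.2, 0.7, -3.0]
grip_width: 0.071
grip_force: 78.9
[ 9.140e+01 -4.000e-01  1.708e+02  1.251e+02 -1.000e-01]
scene 1349 n [ 0.824  0.009 -0.567] angle 124.5 min [ 17. -50.  70.] max [ 89.  51. 179.]
side 65 n [ 0.728 -0.514 -0.455] angle 122.0 min [ 24. -50.  71.] max [123.  51. 173.]
now x,y,z,pitch,yawerr [ 9.140e+01 -4.000e-01  1.708e+02  1.251e+02 -1.000e-01] F [ 0.1  0.2 -3. ] t 7.4 j [ 22.  18. 111. -43.  57. 112.] grip 5.9 78.94654467701912
target [0.495 0.026 0.161] shift cm [-0.05 -0.69  0.71] turn [ 0.014 -0.001 -0.013]
```

View pics/v4.png

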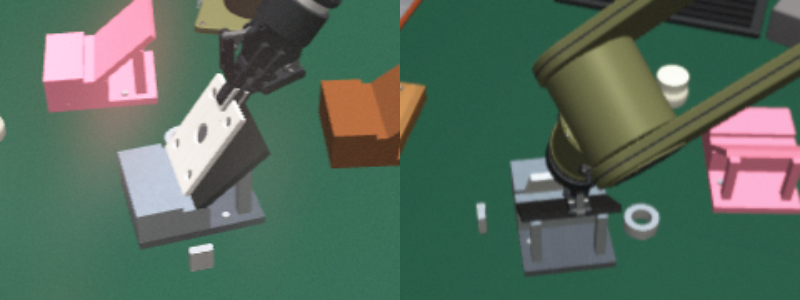

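```bash
python3 -m pendant '[-1,0,-0.35,0.35,0,0,0, -1,0,-0.7,0.7,0,0,0, -1,0,-0.7,0.7,0,0,0, -1,0,-0.8,0.8,0,0,0, -1,0,-0.8,0.8,0,0,0]'; python3 t.py 93 0 158 125
```

```text
time: 7.9
position: [0.4952, 0.0272, 0.1598]
tcp_rot: [[0.902, 0.352, 0.249], [0.431, -0.738, -0.519], [0.001, 0.575, -0.818]]
ft_force: [-2.1, 3.1, 3.5]
grip_width: 0.072
grip_force: 79.9
now x,y,z,pitch,yawerr [ 94.1  -0.8 159.8 125.1   0. ] F [-2.1  3.1  3.5] t 7.9 j [ 22.  19. 112. -44.  56. 114.] grip 6.2 79.85575675964355
target [0.495 0.026 0.158] shift cm [-0.08 -0.02  0.21] turn [ 0.02 -0.01 -0.  ]
```

The lower edge is in the groove with light contact. Opening gently so the plate settles on the back finger.

```bash
python3 -m pendant '[-0.8,0,0,0,0,0,0, -0.7,0,0,0,0,0,0, -0.6,0,0,0,0,0,0, -0.5,0,0,0,0,0,0, -0.4,0,0,0,0,0,0, -0.3,0,0,0,0,0,0, -0.3,0,0,0,0,0,0, -0.3,0,0,0,0,0,0]' 20
python3 v.py v5; python3 t.py 93 0 158 125
```

```text
time: 8.7
position: [0.4948, 0.0268, 0.1592]
tcp_rot: [[0.903, 0.352, 0.247], [0.43, -0.739, -0.519], [-0.0, 0.575, -0.818]]
ft_force: [-0.6, 0.2, -0.5]
grip_width: 0.349
grip_force: 0.4
[ 93.9  -0.2 159.2 125.1  -0. ]
scene 717 n [ 0.787  0.033 -0.616] angle 128.0 min [ 30. -51.  70.] max [ 93.  49. 148.]
side 65 n [ 0.903 -0.233 -0.362] angle 111.8 min [ 93. -50.  91.] max [108.  51. 158.]
now x,y,z,pitch,yawerr [ 93.9  -0.2 159.2 125.1  -0. ] F [-0.6  1.  -1.2] t 8.8 j [ 22.  19. 112. -44.  56. 114.] grip 30.2 0.3795646390062757
target [0.495 0.026 0.158] shift cm [-0.02  0.01  0.15] turn [ 0.014  0.002 -0.   ]
```

View pics/v5.png

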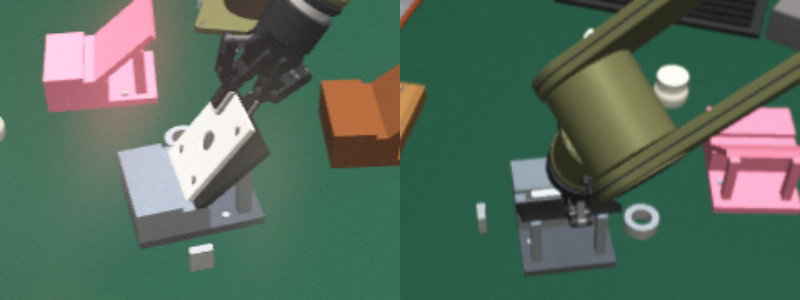

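The plate lies on the back finger at about 130°, lower edge in the groove. Retreating along the fingers so it drops the last few degrees.

```bash
python3 -m pendant '[-0.3,0,0,-0.5,0,0,0, -0.3,0,0,-1,0,0,0, -0.3,0,0,-1.6,0,0,0, -0.3,0,0,-2.4,0,0,0, -0.3,0,0,-3.4,0,0,0, -0.3,0,0,-5,0,0,0, -0.3,0,0,-8,0,0,0, -0.3,0,0,-11,0,0,0, -0.3,0,0,-14,0,0,0, -0.3,0,0,-14,0,0,0, -0.3,0,0,-14,0,0,0, -0.3,0,0,-14,0,0,0]' 
python3 v.py v6
python3 - <<'E'
from t import *
s=load('scene'); hsv=cv2.cvtColor(s['img'],cv2.COLOR_RGB2HSV); C=cloud(s);D=C-O;x,y,z=D@ex*1e3,D@ey*1e3,C[...,2]*1e3
m=(hsv[...,2]>110)&(hsv[...,1]<60)&(x>20)&(x<140)&(abs(y)<75)&(z>62)&(z<160)
b=np.c_[x[m],y[m],z[m]]; U=np.linalg.svd(b-b.mean(0),full_matrices=False)[2][2]
print('n',U,np.percentile(b,[1,99],axis=0),'centroid',b.mean(0), 'rect ctr',cv2.minAreaRect(b[:,:2].astype(np.float32)))
E
```

```text
time: 10.0
position: [0.4596, 0.0991, 0.2733]
tcp_rot: [[0.903, 0.353, 0.246], [0.43, -0.738, -0.519], [-0.001, 0.575, -0.818]]
ft_force: [0.0, 0.1, -0.4]
grip_width: 0.353
grip_force: 0.0
[174.    0.5 272.9 125.1  -0. ]
scene 1649 n [ 0.628  0.001 -0.778] angle 141.1 min [ 28. -50.  67.] max [119.  50. 140.]
side 340 n [ 0.612 -0.013 -0.791] angle 142.3 min [ 26. -50.  66.] max [123.  17. 141.]
n [-0.62685229 -0.04661292  0.77774253] [[ 22.6176279  -52.26023784  62.86191042]
 [120.15191906  63.55440031 139.78839835]] centroid [ 72.9878408   -4.43403894 100.89493838] rect ctr ((71.44784545898438, 1.1627578735351562), (101.98554229736328, 132.03660583496094), 0.11762676388025284)
```

View pics/v6.png

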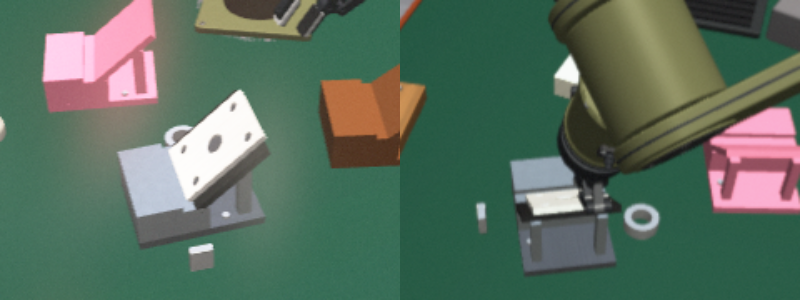

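The plate lies flat on the back rest at about 141°, square and centred at x ≈ 71 mm with its bored face up. The gripper is clear and the other things have not moved, so I'm handing in.

```bash
python3 -c "
from cell import robot
print(robot.job_done())"
```

```text
the job is handed in; nothing more can be done
None
```

The plate is tipped over and lies on the black back rest at about 141°, lower edge in the groove, square and within a few mm of the rest's middle line, bored face up, and the job was handed in about 10 s in (no verdict shown).

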